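# Set and lock the pressure sleeve of a tabletop printing press

### The arm

A 7-joint arm with a two-finger parallel gripper is mounted at the origin on the work surface. World frame = base frame: x ahead of the robot, y to its left, z up, the work surface at z = 0. Lengths are in mm, angles in rad, forces in N, time in s.
With the tool pointing down it reaches from about 400 to 875 mm from the base axis. Payload 4.4 kg.
Tool frame: the origin (TCP) lies at the very end of the fingers, on their centre line; the grasp point (between the pads) lies 19 mm behind it; z points along the fingers, y is the line along which they close (so a half turn about z gives the same grasp; the last joint's range is limited). The gripper opens to 85 mm and grips with 20 to 120 N. Pads are 22 mm wide; open, the fingers measure 114 mm over their backs; the gripper's body (76 mm by 85 mm) begins 54 mm behind the grasp point. The pads swing forward as they close: fully open they stand 13 mm farther back than shut.
Start: joints at [1.243, 0.628, 0.038, 1.517, -0.027, 0.996, -0.02], TCP at [168.26, -627.858, 231.313] pointing down, gripper open.
Joint ranges: [-3.06, 3.06], [-0.37, 2.12], [-1.25, 1.32], [0.18, 2.47], [-1.1, 4.24], [0.23, 1.98], [-2.94, 2.94]. Speed limits (rad/s): [2.57, 2.57, 3.14, 3.14, 3.14, 3.14, 3.14].

### API

Orientations are given as [roll, pitch, yaw] about the fixed x, y, z axes, in that order (R = Rz(yaw) Ry(pitch) Rx(roll)).
In Python, from cell import monitor, viewer, workorder gives the robot as it stands.
- The arm moves only by the tool arm_command, never from a script. Its argument "series" is one flat list of numbers, 5 for each row, row after row: the opening in per cent of the stroke, from 0 (shut) to 100 (fully open), then the shift along the tool's x, y, z in cm, then the turn about the tool's z in degrees. In form: [claw, x, y, z, roll, claw, x, y, z, roll, ...]. A call has exactly 5 rows; each row is the pose to reach, as a shift and turn from the pose commanded when the call began, along the tool's axes at that moment; what a row does not reach only later rows make up. A row lasts 1/12 s, in which the tool goes at most 41.7 mm and 7.16 degrees, less where a joint would pass 70% of its speed; a pose out of reach is approached as far as the arm can. A call with a gripper value outside its range is refused whole. The fingers move at their own pace and stop on an object; the grip force is fixed at half the most. Time passes only in rows, so rows that repeat a pose let the fingers close, or fill a call up. It gives the time, the measured TCP pose, the force, the opening and the grip force at its end, in the units of the state.
- monitor.read_state(): the state, without advancing time (a new reading comes with each control period).
- viewer.get_image(name): name is "side" or "top" or "wrist"; returns (picture, depth): 480x640x3 uint8, red, green, blue; 480x640 float32, mm along the optical axis (not along the pixel's ray), 0 where there is no reading.
- viewer.camera_model(name): a dict with "mtx" (3x3 intrinsics, pixels), "R" (3x3) and "t" (3): a world point X has camera coordinates R X + t. Camera axes: x right, y down, z forward; pixel columns grow to the right and rows downward; lengths in mm; the calibration is good to about 2 mm. A picture is of the moment at which its call begins: read the wrist's pose just before it. camera_model takes no time and is no camera call; for the wrist camera it gives the pose at the moment of the call.
- workorder.finish_job(): hands the job in; it is judged then, once.
The state is a dict: "clock": time; "qpos": joint angles; "qd": joint speeds; "tau": joint torques, N m; "eef_pos": TCP position; "tool_rot": TCP orientation; "force": force on the tool from outside, world axes, zero at the start; "torque": the same for the moment, N m; "width": finger opening in mm; "gripper_force": force on a finger pad.
Only numpy, scipy, OpenCV 4.12 (cv2) and the standard library are available. Lean on these libraries where they do the work, as an engineer would, in place of code of your own. Each camera call takes 0.05 s, during which the arm holds its last target. There are 200 camera calls.

### The job

Turn the pressure sleeve of the small printing press to 6, so that it clicks in there, and let go of it. Then press the tapered lock key beside it down into its slot until it is fully home. Leave the stamp, ink pad and ink jar around the press where they are.

Things in the scene. Friction and masses are not known exactly. Their poses are not given: they have to be found in the camera images.
- press: Grey tabletop printing press, fixed: base 220 x 250 mm, plywood bed 340 mm long, steel roller, two cheeks, cross-beam 146 mm high; crank wheel at its left (to y = 160 mm, 135 mm high). Origin: centre of its underside; x to its rear (away from the robot at yaw 0), y to its left, z up. Nothing on it stands higher than 214 mm.
- dial_face (a point): Centre of the white number plate, 114 mm diameter, 35 mm in front of the press origin, 160 mm up. z: axis of the sleeve, out of the plate, leaning 28 degrees from vertical to the front of the press; x up the plate; y left. Numbers 0 to 9 on its upper half, 20 degrees apart, clockwise seen facing the plate: 0 at left (+y), top (+x) between 4 and 5, 9 at right (-y).
- sleeve_grip (a point): Knurled steel sleeve, 42 mm diameter, standing on the plate along the plate's tilted axis, ending 50 mm above it; its lowest 7 mm is a flange 52 mm wide with a black pointer that shows the number (a black line on its top too). This point: on the axis, 34 mm above the plate, where it is gripped; keep fingertips 9 mm or more off the plate. z along the axis, y along the pointer.
- sleeve (a joint): Sleeve angle, rad: 0 at number 0, growing clockwise seen facing the plate (about -z of dial_face), 0.349 (20 degrees) a number; 6 is at 2.094. Range 0 to 3.14. It starts between 0 and 3. A click stop at each number holds it and draws it in from about 8 degrees either side once let go; turning past a click takes about 0.1 N m (a grip of 20 N or more).
- lock_key (a joint): How far the lock key is pressed down, m: 0 fully raised, 0.024 fully home, where it stops hard (its head then 1 mm above the jaws). It starts within 6 mm of fully raised, runs vertically, resists with about 7 N all the way and stays where it is left.
- key_top (a point): Centre of the top of the lock key: a steel wedge with a square head 30 x 30 x 12 mm on a tapered shank, upright in the slot between two dark steel jaws on the right end of the cross-beam, 26 mm behind and 80 mm right (-y) of the press origin. Top 213 mm above the table when raised, 189 mm when home. Axes as the press's.
- stamp_mid (a point): Wooden hand stamp with a turned handle, 60 x 45 mm, 75 mm tall, standing loose by the press; this point is 35 mm above its foot. A bystander.
- pad_mid (a point): Closed ink pad case, 77 x 112 x 19 mm, lying loose by the press; this point is 10 mm above the table. A bystander.
- jar_mid (a point): Ink jar, 60 mm diameter, 75 mm tall, standing loose by the press; this point is half-way up. A bystander.

How it is judged (in metres and radians):
On the way, in this order (a step that is already met when the one before it is completed fails the run):
1. the sleeve rests at 6 and has been let go, the key not yet pressed home (value of joint sleeve between 1.994 and 2.194 rad and contact force between the fingers and press below 0.2 N and value of joint lock_key below 0.0205 m), for 0.2 s.
2. the lock key is fully home (value of joint lock_key above 0.0205 m), for 0.2 s.
At the end, for the whole second after the job is handed in: The sleeve rests in the click stop at 6 (within 0.1 rad), the lock key is within 3.5 mm of fully home, and both have been let go (value of joint sleeve between 1.994 and 2.194 rad and velocity of joint sleeve between -0.05 and 0.05 rad/s and value of joint lock_key above 0.0205 m); the robot touches nothing.
It fails at once if a bystander (stamp, ink pad or ink jar) is moved more than 30 mm (distance of any of stamp_mid, pad_mid, jar_mid from where it was at the start of the episode above 0.03 m).
It also fails if it takes over 58 s, if anything falls off the work surface, if the arm or the gripper's body presses on something with over 40 N, if the wrist force passes 120 N, or if a joint passes its speed limit or range.

## Working session

There is one attempt and no reset: what is moved stays moved. The work goes in short steps, Python scripts to look and compute and a tool call to move; the robot and the scene stay as the last step left them, time stands still between calls to the robot, and variables do not carry over. Pictures are saved under pics/ and viewed, at most 10 in all, crops included, and the job is handed in when it is done.

Besides the shell and the picture viewer there is one more tool, called after "Call:" as a command line: name --argument value ..., lists and objects as JSON in quotes. arm_command: Moves the arm, as the interface text tells. Its arguments: {"type":"object","properties":{"series":{"type":"array","items":{"type":"number"}}},"required":["series"]}

```bash
ls; mkdir -p pics
python3 - <<'E'
from cell import monitor, viewer, workorder
import cv2,numpy as np
s=monitor.read_state(); print({k:np.round(v,3) for k,v in s.items()})
for n in("side","top"):
    p,d=viewer.get_image(n); m=viewer.camera_model(n); np.savez("pics/%s0.npz"%n,p=p,d=d,**m)
    cv2.imwrite("pics/%s0.png"%n,p[:,:,::-1]); print(n,np.round(m["mtx"],1).tolist(),np.round(m["R"],3).tolist(),np.round(m["t"]))
E
```

```text
pics
{'clock': np.float64(0.0), 'qpos': array([ 1.243,  0.629,  0.038,  1.518, -0.027,  0.996, -0.02 ]), 'qd': array([ 0.001,  0.001,  0.001,  0.   , -0.002, -0.003, -0.001]), 'tau': array([ 0.0000e+00, -5.6340e+01,  1.2260e+00, -1.9344e+01,  1.1000e-02,
        1.0000e-02, -0.0000e+00]), 'eef_pos': array([ 168.125, -627.244,  230.381]), 'tool_rot': array([-3.14 ,  0.   ,  0.262]), 'force': array([ 0.008, -0.15 ,  0.07 ]), 'torque': array([ 0.047,  0.023, -0.025]), 'gripper_force': np.float64(0.0), 'width': np.float64(85.229)}
side [[582.5, 0.0, 321.3], [0.0, 582.5, 249.5], [0.0, 0.0, 1.0]] [[-0.905, -0.426, 0.015], [-0.305, 0.624, -0.719], [0.297, -0.655, -0.695]] [ 481.  251. 1089.]
top [[505.0, 0.0, 316.3], [0.0, 505.0, 232.0], [0.0, 0.0, 1.0]] [[-0.019, -1.0, 0.001], [-0.994, 0.019, -0.106], [0.106, -0.003, -0.994]] [ 12. 570. 988.]
```

View pics/side0.png

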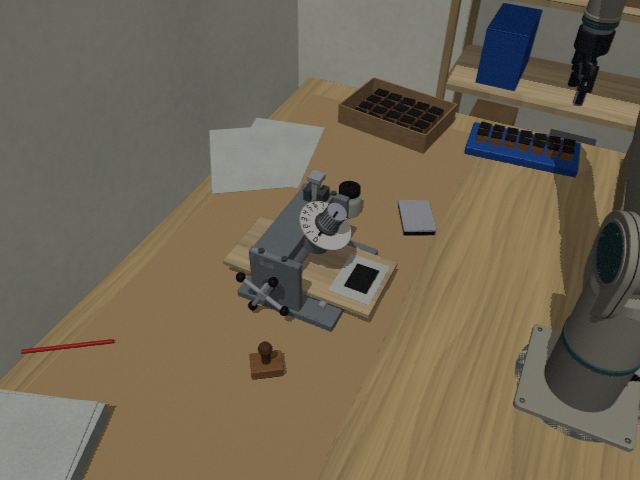

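View pics/top0.png

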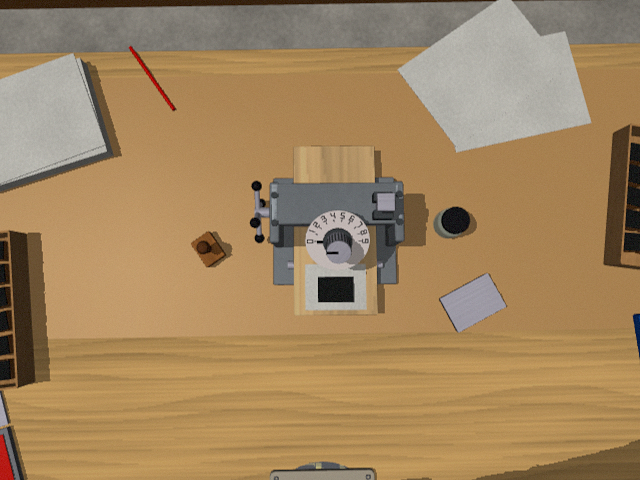

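The side view shows the press at about (310,250), with the sleeve at (335,215) and the key at (316,180). The top view shows the dial at about (338,240), the key at (386,202), the jar at (453,222), the pad at (473,303) and the stamp at (208,249). The pointer seems to be at about 0. Next I'll measure the plate and the key.

```bash
cat > h.py <<'E'
import numpy as np,cv2
def load(n):
    return dict(np.load(n))
def cloud(f):
    v,u=np.mgrid[:480,:640]; d=f["d"].astype(float); K=f["mtx"]
    c=np.stack([(u-K[0,2])/K[0,0]*d,(v-K[1,2])/K[1,1]*d,d],-1)
    return (c-f["t"])@f["R"]
def proj(f,X):
    c=np.atleast_2d(X)@f["R"].T+f["t"]; q=c@f["mtx"].T; return q[:,:2]/q[:,2:]
E
python3 - <<'E'
from h import *
f=load("pics/top0.npz"); P=cloud(f); p=f["p"].astype(int)
def region(n,u0,u1,v0,v1,zlo,zhi):
    m=np.zeros((480,640),bool); m[v0:v1,u0:u1]=1
    m&=(P[...,2]>zlo)&(P[...,2]<zhi); print(n,m.sum(),np.round(np.median(P[m],0),1),"min",np.round(P[m].min(0)),"max",np.round(P[m].max(0))); return m
region("key",370,402,185,222,195,220); region("jar",430,475,200,240,60,90); region("stamp",185,235,225,275,15,100); region("pad",435,510,270,335,12,30)
m=region("beam",265,410,170,235,140,152)
print("beam rect",cv2.minAreaRect(P[m][:,:2].astype(np.float32)))
# plate: white pixels above z 125
w=(p.min(-1)>150)&(P[...,2]>120)&(P[...,2]<200); w[:, :300]=0; w[:,375:]=0; w[:205]=0;w[275:]=0
X=P[w]
for _ in range(5):
    c=X.mean(0); n=np.linalg.svd(X-c,full_matrices=False)[2][2]; n*=np.sign(n[2]); r=(X-c)@n; X=X[abs(r)<max(2,2*r.std())]
print(len(X),"normal",n,"tilt",np.degrees(np.arccos(n[2])),"dir",np.degrees(np.arctan2(n[1],n[0])),c,r.std())
h=(P-c)@n
pl=(abs(h)<4); pl[:, :300]=0; pl[:,375:]=0; pl[:200]=0;pl[280:]=0
ex=np.cross([0,1,0],n); ex/=np.linalg.norm(ex); ey=np.cross(n,ex)
uv=np.stack([(P-c)@ex,(P-c)@ey],-1)
pl&=p.min(-1)>110
pl&=np.hypot(uv[...,0],uv[...,1])<75
hull=cv2.convexHull(uv[pl].astype(np.float32)); (a,b),rad=cv2.minEnclosingCircle(hull); print("circle",a,b,rad, "ctr",c+a*ex+b*ey)
im=cv2.resize(f["p"][190:290,285:415,::-1],None,fx=6,fy=6,interpolation=cv2.INTER_CUBIC); cv2.imwrite("pics/c1.png",im[:600])
E
```

```text
key 321 [ 600.1 -114.2  208.9] min [ 585. -129.  201.] max [ 614. -100.  213.]
jar 612 [ 584.7 -267.5   74. ] min [ 559. -294.   60.] max [ 611. -243.   79.]
stamp 679 [539.6 218.7  25.2] min [506. 188.  15.] max [576. 256.  78.]
pad 2149 [ 424.1 -309.7   18.2] min [ 367. -378.   12.] max [ 481. -244.   24.]
beam 4569 [613.3 -16.4 145.3] min [ 550. -156.  140.] max [650.  85. 152.]
beam rect ((600.2951049804688, -35.57134246826172), (240.70687866210938, 97.38505554199219), 89.39390563964844)
1383 normal [-0.47016799  0.00379455  0.88256879] tilt 28.04619568722939 dir 179.53759775186668 [545.2739725  -28.2906514  161.82520812] 1.1131317205521796
circle -5.172967433929443 -5.995943069458008 57.353031158447266 ctr [540.69774276 -34.2865513  159.41310716]
```

View pics/c1.png

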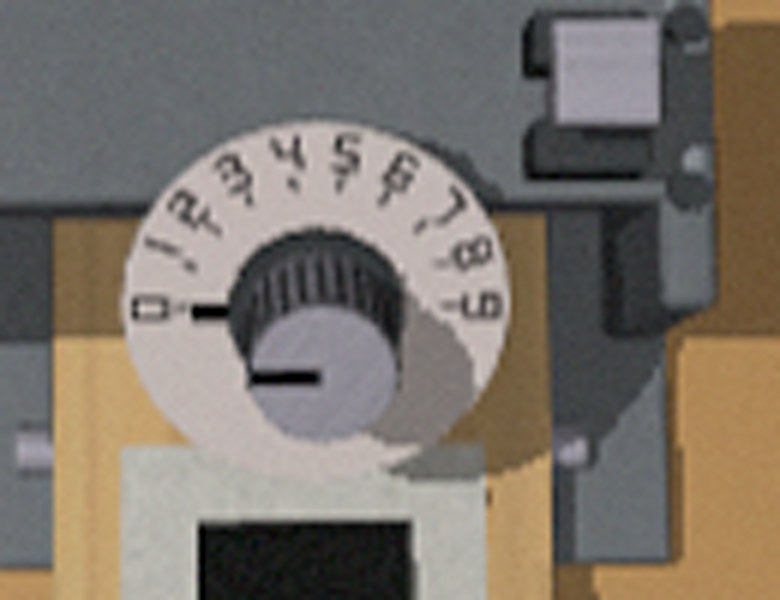

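The crop shows the pointer and the black line on top both pointing left to 0, at crop (210,312) and (285,378). The dial centre is (540.7, -34.3, 159.4), tilted 28° towards -x. The key top is at (600, -114, 209). Both agree with the given dimensions.

The moves can't tilt the tool. So I'll grip the sleeve with the tool vertical and turn it in about 40° ratchet strokes.

Call:
arm_command --series '[100,0,0,-0.6,3,100,0,0,-1.2,6,100,0,0,-1.8,9,100,0,0,-2.4,12,100,0,0,-3,15]'

```text
clock: 0.52
eef_pos: [168.1, -627.5, 261.0]
tool_rot: [-3.14, 0.0, -0.003]
force: [-0.3, 0.1, -0.0]
width: 85.6
gripper_force: 0.0
```

Call:
arm_command --series '[100,1.77,-2.97,0,0,100,3.54,-5.94,0,0,100,5.31,-8.91,0,0,100,7.08,-11.88,0,0,100,8.85,-14.85,0,0]'

```text
clock: 0.93
eef_pos: [257.2, -477.6, 260.9]
tool_rot: [-3.141, 0.0, -0.0]
force: [1.1, -0.6, 0.2]
width: 85.4
gripper_force: 0.0
```

Call:
arm_command --series '[100,1.77,-2.97,0,0,100,3.54,-5.94,0,0,100,5.31,-8.91,0,0,100,7.08,-11.88,0,0,100,8.85,-14.85,0,0]'

```text
clock: 1.35
eef_pos: [345.6, -329.1, 261.2]
tool_rot: [-3.141, 0.0, -0.0]
force: [0.3, -0.2, 0.6]
width: 85.3
gripper_force: 0.0
```

Call:
arm_command --series '[100,1.77,-2.97,0,0,100,3.54,-5.94,0,0,100,5.31,-8.91,0,0,100,7.08,-11.88,0,0,100,8.85,-14.85,0,0]'

```text
clock: 1.77
eef_pos: [434.1, -180.7, 261.2]
tool_rot: [-3.141, 0.0, -0.0]
force: [0.6, -1.2, 0.3]
width: 85.4
gripper_force: 0.0
```

Call:
arm_command --series '[100,1.77,-2.97,0,0,100,3.54,-5.94,0,0,100,5.31,-8.91,0,0,100,7.08,-11.88,0,0,100,8.85,-14.85,0,0]'

```text
clock: 2.18
eef_pos: [522.6, -32.3, 261.1]
tool_rot: [3.142, 0.001, 0.0]
force: [1.3, -0.6, 0.8]
width: 85.5
gripper_force: 0.0
```

Run:
```python
from cell import monitor
s=monitor.read_state(); print(s["clock"],s["eef_pos"],s["tool_rot"],s["qpos"],s["force"])
```

```text
2.1833 [522.60749436 -32.27238067 261.11169685] [3.14150114e+00 5.75683279e-04 4.46785673e-05] [ 0.01494866  0.41171522 -0.00982044  1.829801    0.00513544  0.90067567
 -1.56799464] [ 1.25655631 -0.56100425  0.83847665]
```

Call:
arm_command --series '[100,-0.1,0.2,0,-7,100,-0.1,0.2,0,-14,100,-0.1,0.2,0,-21,100,-0.1,0.2,2,-21,100,-0.1,0.2,4,-21]'

```text
clock: 2.6
eef_pos: [522.0, -35.8, 221.5]
tool_rot: [3.141, -0.002, 0.367]
force: [-0.2, 0.1, -0.9]
width: 85.2
gripper_force: 0.0
```

Call:
arm_command --series '[100,0,0,1.2,0,100,0,0,2.4,0,100,0,0,3.5,0,100,0,0,4.5,0,100,0,0,4.5,0]'

```text
clock: 3.02
eef_pos: [519.8, -35.8, 174.3]
tool_rot: [-3.14, 0.004, 0.367]
force: [-0.8, 1.2, 0.4]
width: 85.7
gripper_force: 0.0
```

Call:
arm_command --series '[40,0,0,0,0,30,0,0,0,0,20,0,0,0,0,20,0,0,0,0,20,0,0,0,0]'

```text
clock: 3.43
eef_pos: [521.3, -34.7, 177.8]
tool_rot: [-3.141, -0.001, 0.366]
force: [-3.4, 3.2, 8.8]
width: 42.7
gripper_force: 58.3
```

Call:
arm_command --series '[20,0,0,0,4.2,20,0,0,0,8.4,20,0,0,0,12.6,20,0,0,0,16.8,20,0,0,0,21]'

```text
clock: 3.85
eef_pos: [522.3, -33.6, 177.0]
tool_rot: [-3.139, -0.003, -0.001]
force: [0.3, 5.4, -1.8]
width: 39.9
gripper_force: 62.9
```

Call:
arm_command --series '[20,0,0,0,4.2,20,0,0,0,8.4,20,0,0,0,12.6,20,0,0,0,16.8,20,0,0,0,21]'

```text
clock: 4.27
eef_pos: [520.8, -32.4, 178.7]
tool_rot: [-3.137, 0.002, -0.364]
force: [-8.9, 3.4, 19.3]
width: 40.4
gripper_force: 110.2
```

Call:
arm_command --series '[100,0,0,0,0,100,0,0,0,0,100,0,0,0,0,100,0,0,-0.5,0,100,0,0,-0.5,0]'

```text
clock: 4.68
eef_pos: [521.9, -36.2, 182.0]
tool_rot: [-3.141, -0.001, -0.367]
force: [0.5, 0.0, 1.2]
width: 85.1
gripper_force: 0.0
```

Run:
```python
from h import *
from cell import monitor,viewer
s=monitor.read_state(); print(s["eef_pos"],s["tool_rot"],s["force"])
a=viewer.get_image("side")[0][190:260,290:370,::-1]; b=viewer.get_image("wrist")[0][:,:,::-1]; c=viewer.get_image("top")[0][200:280,290:390,::-1]
r=lambda x:cv2.resize(x,(400,300),interpolation=cv2.INTER_CUBIC)
cv2.imwrite("pics/c2.png",np.vstack([np.hstack([r(a),r(b)]),np.hstack([r(c),r(c)*0])]))
```

```text
[521.85156768 -36.24044677 182.01479196] [-3.14131226e+00 -1.27129361e-03 -3.66883088e-01] [0.53416283 0.01265342 1.18577404]
```

View pics/c2.png

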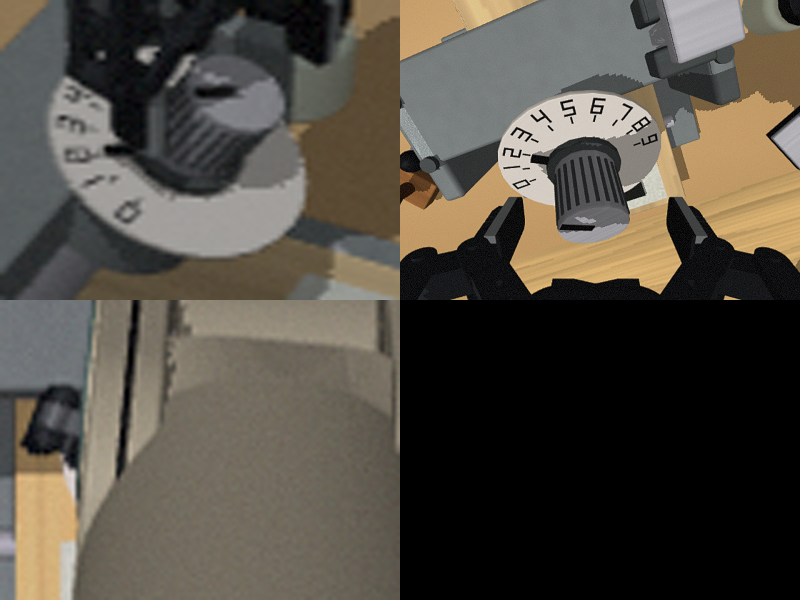

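The wrist view shows the pointer at 2, at (540,160), so one stroke moves it two numbers. I'll do two more strokes.

Call:
arm_command --series '[100,0,0,0,-7,100,0,0,0,-14,100,0,0,0,-21,100,0,0,0,-28,100,0,0,0,-35]'

```text
clock: 5.25
eef_pos: [521.2, -36.0, 181.2]
tool_rot: [3.142, 0.0, 0.25]
force: [0.4, 0.1, -0.3]
width: 85.4
gripper_force: 0.0
```

Call:
arm_command --series '[100,0,0,0,-7,100,0,0,0.5,-7,60,0,0,0.5,-7,30,0,0,0.5,-7,20,0,0,0.5,-7]'

```text
clock: 5.67
eef_pos: [521.2, -35.9, 176.1]
tool_rot: [-3.142, 0.0, 0.364]
force: [0.0, -0.2, 0.7]
width: 51.7
gripper_force: 0.0
```

Call:
arm_command --series '[20,0,0,0,0,20,0,0,0,0,20,0,0,0,2,20,0,0,0,6,20,0,0,0,10]'

```text
clock: 6.08
eef_pos: [520.2, -34.4, 177.3]
tool_rot: [-3.14, 0.001, 0.189]
force: [-2.3, 5.1, -3.0]
width: 41.3
gripper_force: 59.6
```

Call:
arm_command --series '[20,0,0,0,4,20,0,0,0,8,20,0,0,0,12,20,0,0,0,16,20,0,0,0,20]'

```text
clock: 6.5
eef_pos: [520.9, -33.2, 176.6]
tool_rot: [-3.139, 0.001, -0.158]
force: [-1.7, 3.8, 1.9]
width: 40.6
gripper_force: 75.7
```

Call:
arm_command --series '[20,0,0,0,4,20,0,0,0,8,20,0,0,0,12,20,0,0,0,12,20,0,0,0,12]'

```text
clock: 6.92
eef_pos: [520.4, -32.1, 177.7]
tool_rot: [-3.138, 0.003, -0.361]
force: [-7.9, 2.8, 13.1]
width: 40.7
gripper_force: 111.6
```

Call:
arm_command --series '[100,0,0,0,0,100,0,0,0,0,100,0,0,0,0,100,0,0,-0.5,0,100,0,0,-0.5,0]'

```text
clock: 7.33
eef_pos: [521.9, -36.2, 181.9]
tool_rot: [-3.142, -0.001, -0.367]
force: [-0.3, 0.2, 0.7]
width: 85.6
gripper_force: 0.0
```

Run:
```python
from h import *
from cell import monitor,viewer
s=monitor.read_state(); print(s["eef_pos"],s["tool_rot"],s["force"])
cv2.imwrite("pics/c3.png",viewer.get_image("wrist")[0][:,:,::-1])
```

```text
[521.85063702 -36.22147884 181.92523863] [-3.14152009e+00 -1.22157980e-03 -3.67283827e-01] [-0.29802193  0.15397634  0.69469955]
```

View pics/c3.png

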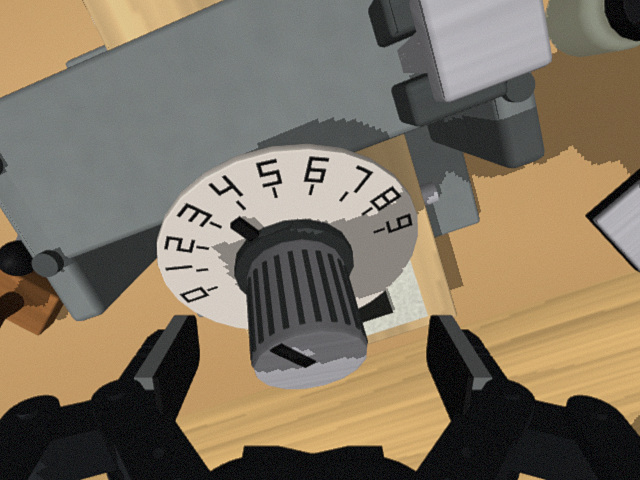

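The pointer is near (243,228), between the ticks of 3 (213,220) and 4 (240,203). I'll work out its angle from the calibration.

```bash
cat >> h.py <<'E'
C=np.array([540.7,-34.3,159.4]); n=np.array([-np.sin(np.radians(28)),0,np.cos(np.radians(28))]); EX=np.array([n[2],0,-n[0]]); EY=np.array([0,1.,0])
def rect(p,m,h,s=4,half=62):
    "image of plane h mm above plate: up = plate x, left = plate y"
    g=np.arange(-half,half,1/s); X=C+h*n-g[:,None,None]*EX-g[None,:,None]*EY
    q=proj(m,X.reshape(-1,3)).reshape(len(g),len(g),2).astype(np.float32)
    return cv2.remap(p,q[...,0],q[...,1],cv2.INTER_LINEAR)
def ang(p,m,h,r0,r1):
    "sleeve angle (deg) of dark pixels in ring, plane h"
    R=rect(p,m,h,8).max(-1).astype(int); g=np.arange(-62,62,1/8); x=-g[:,None]+0*g; y=-g[None,:]+0*g[:,None]; r=np.hypot(x,y); a=np.degrees(np.arctan2(x,y))
    k=(R<45)&(r>r0)&(r<r1)&(a>-15)&(a<190); H,e=np.histogram(a[k],np.arange(-15,191,5)); return [(int(b),int(c)) for b,c in zip(e,H) if c>40], (round(float(np.median(a[k])),1) if k.any() else None)
E
python3 - <<'E'
from h import *
from cell import viewer
m=viewer.camera_model("wrist"); p,_=viewer.get_image("wrist")
np.savez("pics/w4.npz",p=p,**m)
for h in(4,6): print(h,ang(p,m,h,29,34))
print("top face",ang(p,m,50,10,20))
a=rect(p,m,0,3,62); b=rect(p,m,6,3,62)
cv2.imwrite("pics/c4.png",np.hstack([a,b])[:,:,::-1])
E
```

```text
4 ([(65, 781), (70, 880), (75, 302)], 71.1)
6 ([(65, 369), (70, 880), (75, 684)], 73.4)
top face ([(45, 124), (50, 342), (55, 578), (60, 573), (65, 558), (70, 426)], 62.2)
```

View pics/c4.png

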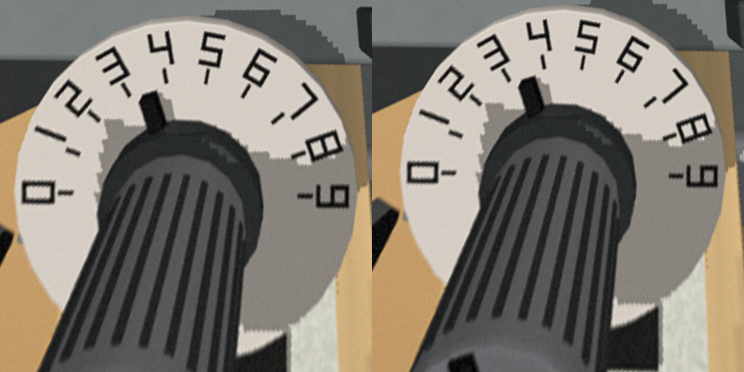

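The rectified view has tick 4 at 80° and the pointer at about 73–75°, just short of 4. I'll do another stroke, then measure again.

Call:
arm_command --series '[100,0,0,0,-7,100,0,0,0,-14,100,0,0,0,-21,100,0,0,0,-28,100,0,0,0,-35]'

```text
clock: 7.85
eef_pos: [521.3, -36.0, 181.2]
tool_rot: [3.141, 0.0, 0.25]
force: [0.6, -0.8, -0.6]
width: 85.7
gripper_force: 0.0
```

Call:
arm_command --series '[100,0,0,0,-7,100,0,0,0.5,-7,60,0,0,0.5,-7,30,0,0,0.5,-7,20,0,0,0.5,-7]'

```text
clock: 8.27
eef_pos: [521.2, -35.9, 176.1]
tool_rot: [3.142, 0.0, 0.364]
force: [0.0, -0.2, 1.0]
width: 51.5
gripper_force: 0.0
```

Call:
arm_command --series '[20,0,0,0,0,20,0,0,0,0,20,0,0,0,2,20,0,0,0,6,20,0,0,0,10]'

```text
clock: 8.68
eef_pos: [520.5, -34.3, 177.3]
tool_rot: [-3.14, 0.001, 0.189]
force: [-3.1, 5.1, 0.7]
width: 41.3
gripper_force: 59.3
```

Call:
arm_command --series '[20,0,0,0,4,20,0,0,0,8,20,0,0,0,12,20,0,0,0,16,20,0,0,0,20]'

```text
clock: 9.1
eef_pos: [521.6, -32.9, 176.4]
tool_rot: [-3.139, -0.0, -0.156]
force: [-1.2, 0.9, -0.3]
width: 40.2
gripper_force: 73.8
```

Call:
arm_command --series '[20,0,0,0,4,20,0,0,0,8,20,0,0,0,12,20,0,0,0,12,20,0,0,0,12]'

```text
clock: 9.52
eef_pos: [520.2, -32.3, 178.1]
tool_rot: [-3.139, 0.003, -0.362]
force: [-8.2, 4.0, 17.2]
width: 40.4
gripper_force: 111.0
```

Call:
arm_command --series '[100,0,0,0,0,100,0,0,0,0,100,0,0,0,0,100,0,0,-0.5,0,100,0,0,-0.5,0]'

```text
clock: 9.93
eef_pos: [521.9, -36.3, 181.9]
tool_rot: [-3.142, -0.001, -0.367]
force: [0.4, 0.9, -0.4]
width: 85.3
gripper_force: 0.0
```

Run:
```python
from h import *
from cell import viewer
m=viewer.camera_model("wrist"); p,_=viewer.get_image("wrist")
for h in(4,6): print(h,ang(p,m,h,29,34))
a=rect(p,m,0,3,62); b=rect(p,m,6,3,62)
cv2.imwrite("pics/c5.png",np.hstack([a,b])[:,:,::-1])
```

```text
4 ([(95, 617), (100, 847)], 100.7)
6 ([(95, 558), (100, 865)], 100.9)
```

View pics/c5.png

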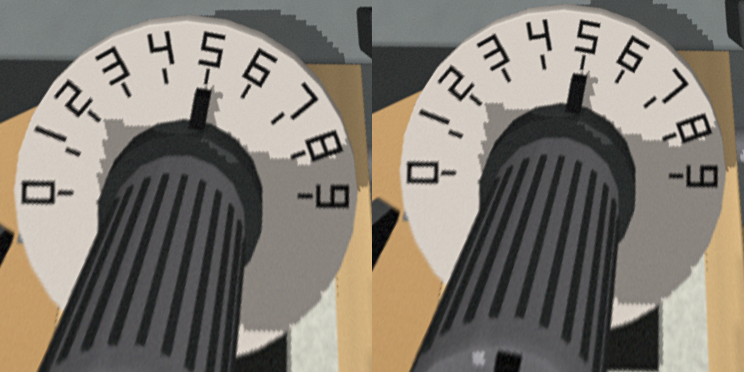

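The pointer now rests at 5 (100.8°). A 42° stroke gives about 34°, so I'll make one 25° stroke centred on yaw 0.

Call:
arm_command --series '[100,0,0,0,-7,100,0,0,0,-14,100,0,0,0,-21,100,0,0,0,-28,100,0,0,0,-33.5]'

```text
clock: 10.4
eef_pos: [521.4, -36.1, 181.3]
tool_rot: [3.141, -0.0, 0.223]
force: [0.5, -0.1, 0.2]
width: 85.7
gripper_force: 0.0
```

Call:
arm_command --series '[100,0,0,0,0,100,0,0,0.5,0,60,0,0,0.5,0,30,0,0,0.5,0,20,0,0,0.5,0]'

```text
clock: 10.82
eef_pos: [521.2, -35.8, 176.1]
tool_rot: [3.141, 0.0, 0.217]
force: [0.7, 0.2, -0.2]
width: 51.9
gripper_force: 0.0
```

Call:
arm_command --series '[20,0,0,0,0,20,0,0,0,0,20,0,0,0,2,20,0,0,0,6,20,0,0,0,10]'

```text
clock: 11.23
eef_pos: [520.7, -33.6, 177.0]
tool_rot: [-3.139, 0.001, 0.042]
force: [-2.8, 3.7, 8.2]
width: 40.4
gripper_force: 59.3
```

Call:
arm_command --series '[20,0,0,0,4,20,0,0,0,8,20,0,0,0,12,20,0,0,0,15,20,0,0,0,15]'

```text
clock: 11.65
eef_pos: [520.8, -32.8, 177.5]
tool_rot: [-3.139, 0.001, -0.216]
force: [-4.7, 1.7, 11.0]
width: 40.8
gripper_force: 83.4
```

Call:
arm_command --series '[100,0,0,0,0,100,0,0,0,0,100,0,0,0,0,100,0,0,-0.5,0,100,0,0,-0.5,0]'

```text
clock: 12.07
eef_pos: [521.8, -36.2, 181.9]
tool_rot: [3.142, -0.001, -0.219]
force: [-0.7, 0.1, 0.1]
width: 85.4
gripper_force: 0.0
```

Run:
```python
from h import *
from cell import viewer
m=viewer.camera_model("wrist"); p,_=viewer.get_image("wrist")
for h in(4,6): print(h,ang(p,m,h,29,34))
a=rect(p,m,0,3,62); b=rect(p,m,6,3,62)
cv2.imwrite("pics/c6.png",np.hstack([a,b])[:,:,::-1])
```

```text
4 ([(115, 569), (120, 878), (125, 380)], 122.0)
6 ([(115, 840), (120, 878), (125, 74)], 120.3)
```

The angle is 120–122°, so the sleeve is at 6. I'll rise, close the fingers and go above the key.

Call:
arm_command --series '[100,0,0,-1.5,0,100,0,0,-3,0,100,0,0,-5,-4,60,0,0,-7,-8,0,0,0,-7,-12.5]'

```text
clock: 12.53
eef_pos: [523.7, -36.2, 254.9]
tool_rot: [3.141, -0.007, 0.003]
force: [1.2, -1.4, 0.5]
width: 64.1
gripper_force: 0.0
```

Call:
arm_command --series '[0,1.6,1.6,0,0,0,3.2,3.2,0,0,0,4.8,4.8,0,0,0,6.4,6.4,0,0,0,7.8,7.8,0,0]'

```text
clock: 12.95
eef_pos: [600.1, -115.4, 251.3]
tool_rot: [3.141, -0.0, -0.001]
force: [-0.2, -0.4, -0.3]
width: 0.6
gripper_force: 0.0
```

Run:
```python
from h import *
from cell import viewer,monitor
s=monitor.read_state(); print(s["clock"],s["eef_pos"],s["tool_rot"],s["force"],s["width"])
m=viewer.camera_model("wrist"); p,_=viewer.get_image("wrist"); m2=viewer.camera_model("side"); q,_=viewer.get_image("side")
e=np.array(s["eef_pos"])
print("side px tcp",proj(m2,e),"key",proj(m2,[600.5,-114.3,209]))
r=lambda x:cv2.resize(x,(400,300),interpolation=cv2.INTER_CUBIC)
cv2.imwrite("pics/c7.png",np.hstack([r(p),r(q[150:255,270:410])])[:,:,::-1])
```

```text
12.95 [ 600.13714507 -115.38145373  251.27830434] [ 3.14108440e+00 -3.90425736e-04 -9.02871306e-04] [-0.20681228 -0.35262979 -0.3476368 ] 0.6467928848578605
side px tcp [[316.61286784 157.40783332]] key [[316.03989023 174.69230023]]
```

View pics/c7.png

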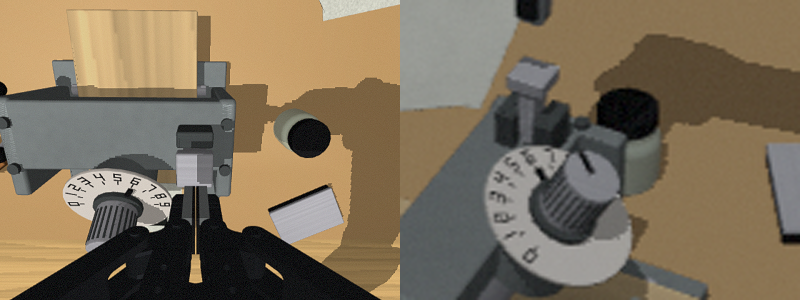

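The wrist view has the pointer at 6 (133,190). The closed fingertips stand just above the key head (side crop 530,8 over 530,75). Now I'll press the key down.

Call:
arm_command --series '[0,0,0,1.2,0,0,0,0,2.4,0,0,0,0,3.4,0,0,0,0,3.8,0,0,0,0,3.8,0]'

```text
clock: 13.47
eef_pos: [598.3, -113.3, 212.2]
tool_rot: [-3.141, 0.003, 0.0]
force: [-0.0, -0.7, 0.1]
width: 0.2
gripper_force: 0.0
```

Call:
arm_command --series '[0,0,0,0.5,0,0,0,0,1,0,0,0,0,1.5,0,0,0,0,2,0,0,0,0,2.3,0]'

```text
clock: 13.88
eef_pos: [599.8, -113.7, 191.5]
tool_rot: [3.142, -0.002, 0.0]
force: [-2.2, 0.4, 6.7]
width: 0.1
gripper_force: 3.4
```

Call:
arm_command --series '[0,0,0,0.1,0,0,0,0,0.2,0,0,0,0,0.3,0,0,0,0,0.4,0,0,0,0,0.4,0]'

```text
clock: 14.3
eef_pos: [599.9, -113.8, 189.1]
tool_rot: [3.142, -0.003, -0.0]
force: [-3.8, 0.8, 13.2]
width: 0.0
gripper_force: 6.9
```

Force has risen to 13 N at z = 189, which is the hard stop. I'll press a little more to be sure, then retreat.

Call:
arm_command --series '[0,0,0,0.1,0,0,0,0,0.2,0,0,0,0,0.3,0,0,0,0,0.3,0,0,0,0,0.3,0]'

```text
clock: 14.72
eef_pos: [600.0, -113.8, 188.9]
tool_rot: [3.141, -0.004, -0.0]
force: [-9.1, 2.2, 30.6]
width: -0.0
gripper_force: 15.5
```

Call:
arm_command --series '[0,0,0,-1,0,0,0,0,-3,0,0,0,0,-6,0,0,0,0,-9,0,0,0,0,-12,0]'

```text
clock: 15.13
eef_pos: [599.3, -113.8, 305.0]
tool_rot: [3.141, -0.001, 0.0]
force: [0.9, -0.4, 0.7]
width: -0.3
gripper_force: 0.0
```

Call:
arm_command --series '[0,0,3,0,0,0,0,6,0,0,0,0,9,0,0,0,0,12,0,0,0,0,15,0,0]'

```text
clock: 15.55
eef_pos: [599.3, -265.2, 303.9]
tool_rot: [3.141, -0.001, 0.0]
force: [0.4, -0.1, 0.1]
width: -0.2
gripper_force: 0.0
```

Call:
arm_command --series '[0,0,3,0,0,0,0,6,0,0,0,0,8,0,0,0,0,8,0,0,0,0,8,0,0]'

```text
clock: 15.97
eef_pos: [598.7, -345.4, 303.2]
tool_rot: [3.141, -0.0, -0.003]
force: [-0.6, 0.1, 0.1]
width: -0.1
gripper_force: 0.0
```

Run:
```python
from h import *
from cell import viewer,monitor
s=monitor.read_state(); print(s["clock"],s["eef_pos"],s["force"])
f=viewer.camera_model("top"); f["p"],f["d"]=viewer.get_image("top"); P=cloud(f)
k=P[194:208,380:392]; print("key z",np.median(k[...,2]))
for h in(4,6): print(h,ang(f["p"],f,h,29,34))
cv2.imwrite("pics/c8.png",cv2.resize(f["p"][160:310,180:480,::-1],(800,400),interpolation=cv2.INTER_CUBIC))
```

```text
15.9667 [ 598.72210227 -345.43543446  303.17011853] [-0.60087495  0.13795244  0.13451787]
key z 188.016830964625
4 ([(115, 411), (120, 752)], 121.0)
6 ([(115, 590), (120, 579)], 120.0)
```

View pics/c8.png

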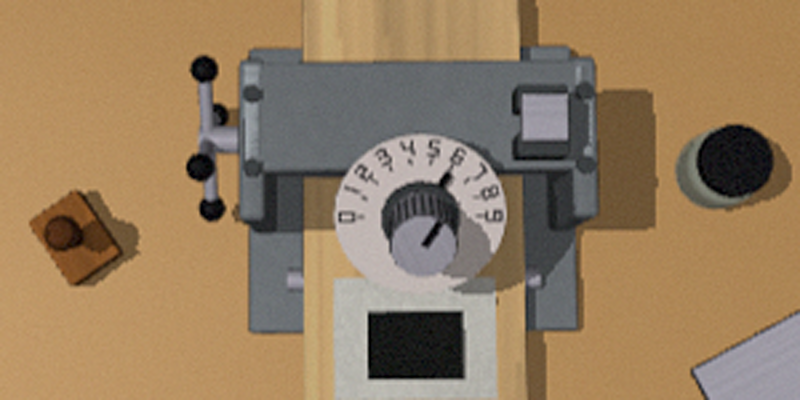

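The pointer is at 6 (445,178). The key head sits home at (545,117), with its top at 188 mm. The bystanders haven't moved.

```bash
python3 -c "
from cell import workorder; print(workorder.finish_job())"
```

```text
the job is handed in; nothing more can be done
None
```

I handed the job in at about 16 s: the sleeve measured 120° (6) and let go, the key top at 188 mm (home is 189), and the stamp, pad and jar not touched; `finish_job()` gave no verdict.

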